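Lay the standing hard drive down on its tray

TASK

The hard drive has been stood on end on its mounting tray, in front of the tray's raised end flange. Without gripping or lifting it, tip it over with your fingertips towards the tray's open end and ease it down all the way, so that it never falls and lies flat on the rubber strips with its cover up. Then push it along the tray with your fingertips until its end is up against the end flange, leaving the things around it alone.

Things in the scene. Friction and masses are not known exactly. Their poses are not given: they have to be found in the camera images.
- tray: Tray of folded bare sheet steel, fixed to the bench, a deck on two side legs, 118 mm wide. Origin on the bench under it, z up, x along the tray to its end flange, -x to its open end. Deck from x = -65 to +70 mm. Two black rubber strips along it at y = -34 and +34 mm carry the drive, tops 60 mm above the bench. Side flanges, inner faces at y = -56 and +56 mm, reach 68 mm above the bench.
- tray_stop (a point): The stop: middle of the end flange's inner face (x = +70 mm in the tray's frame), at the level of the strips' tops, 60 mm above the bench. The flange is 4 mm thick and reaches 26 mm above the strips. Axes as the tray's.
- tray_open (a point): Middle of the deck's edge at the open end (x = -65 mm in the tray's frame), at the level of the strips' tops. Beyond it there is nothing: the space is free down to the bench, 60 mm below, and the first 100 mm out from this edge stay clear of other things.
- drive: Loose hard drive 147 mm long, 101.6 wide, 26 thick, 0.5 to 0.8 kg, mass centre at its middle. Origin at the middle of its foot end, z along its length to the connector end (up at the start), x through the thickness to its steel cover (towards the end flange at the start, up when it lies as wanted). It stands on the rubber strips, cover 1 to 8 mm from the flange; overbalances at a tilt of 10 degrees.
- drive_cover: The drive's steel cover, 139 x 94 x 3 mm, flat on the drive's x face and fixed to it, 4 mm in from the edges of the 23 mm thick casting. Origin at the cover's middle, 73.5 mm along the drive's length; axes as the drive's.
- drive_heel (a point): Middle of the lower edge over which the drive tips: on the foot end, at the face opposite to the cover (x = -13 mm in the drive's frame). It stays at the level of the strips' tops and hardly slides while the drive tips. So, once lying, the foot end is 26 to 34 mm short of the flange and the connector end overhangs the deck by 38 to 46 mm.
- drive_end (a point): Middle of the drive's connector end, 147 mm from the drive's origin along z; 207 mm above the bench at the start, 73 mm when lying. The flat end face is 101.6 x 23 mm of casting. Pushing the lying drive along the strips takes 3 to 10 N.
- spray: Bystander: spray can standing on the bench beside the tray, 52 mm across, 150 mm tall, origin under its middle.
- screwbox: Bystander: small open grey box, 70 x 70 x 30 mm, beside the tray, origin under its middle.
- screwdriver: Bystander: screwdriver lying on the bench beside the tray along its own x, origin at its middle on the underside.
- meter: Bystander: black hand-held meter lying on its back, 150 x 75 x 39 mm, origin under its middle.
Mind the look-alikes: they are no part of the job. What is shaped like the drive but purple or red is not meant.

How it is judged:
By the outcome, as a careful person would: the job done as asked, in the order asked, and still so for the second after the job is handed in, with the robot touching nothing.
It also fails if it takes over 58 s, if anything falls off the work surface, if the arm or the gripper's body presses on something with over 40 N, if the wrist force passes 120 N, or if a joint passes its speed limit or range.

ROBOT

A 6-joint arm with a two-finger parallel gripper is mounted at the origin on the work surface. World frame = base frame: x ahead of the robot, y to its left, z up, the work surface at z = 0. Lengths are in m, angles in rad, forces in N, time in s.
With the tool pointing down it reaches from about 0.375 to 0.925 m from the base axis. Payload 5.7 kg.
Tool frame: the origin (TCP) lies midway between the tips of the shut fingers; the grasp point (between the pads) lies 19 mm behind it; z points along the fingers, y is the line along which they close (so a half turn about z gives the same grasp; the last joint's range is limited). The gripper opens to 88 mm and grips with 3 to 60 N. Pads are 20 mm wide; open, the fingers measure 115 mm over their backs; the gripper's body (75 mm by 178 mm) begins 61 mm behind the grasp point.
Start: joints at [-1.277, 0.359, 1.51, -0, 1.272, -0.115], TCP at [0.238, -0.551, 0.223] pointing down, gripper open.
Joint ranges: [-2.97, 2.97], [-1.01, 2.36], [0.21, 2.38], [-0.96, 4.11], [0.2, 2.71], [-2.98, 2.98]. Speed limits (rad/s): [2.39, 2.39, 3.14, 3.14, 3.14, 3.14].

INTERFACE

Orientations are given as a unit quaternion [x, y, z, w].
In Python, from bench import move_ptp, servo_line, goto_joints, move_gripper, sleep, inverse_kinematics, capture, PlanningError, close_job, spot_in, silhouettes, current_clock, current_joint_pos, current_qvel, current_joint_torque, current_position, current_orientation, current_force, current_torque, current_finger_gap gives the robot as it stands. Calls block until the motion is done:
- move_ptp(position, orientation): joint-space move of the TCP to a pose.
- servo_line(position, orientation=None, rate=0.15, contact_N=None): straight line of the TCP; orientation=None keeps the orientation; rate is the mean speed in m/s. With contact_N (N) it stops when the force on the tool has changed by that much, and returns True; else False.
- goto_joints(angles): joint-space move.
- move_gripper(opening): finger opening in m; the grip force is fixed at half the most; returns when the fingers have stopped.
- sleep(seconds).
- inverse_kinematics(position, orientation): joint angles nearest the present ones, or None.
- capture(name): name is "side" or "top" or "wrist"; returns a dict with "image" (384x512x3 uint8, blue, green, red), "range_z" (384x512 float32, m along the optical axis (not along the pixel's ray), 0 where there is no reading), "intrinsics" (3x3 intrinsics, pixels), "R" (3x3) and "t" (3): a world point X has camera coordinates R X + t. Camera axes: x right, y down, z forward; pixel columns grow to the right and rows downward; lengths in m; the calibration is good to about 2 mm. A picture is of the moment at which its call begins.
A pose or a line that the arm cannot do raises PlanningError and nothing moves.
- close_job(): hands the job in, once; it reports no verdict.
Trained networks look in the newest picture that a camera, given by its name, has taken for a name from the list of things; names that differ only in an ending like _2 or _b are one class to them, and where a whole thing is asked for, a point or a joint stands for the part that bears it (a point fixed in the world has none). Each returns a list of dicts, best first, with "conf" (0 to 1); they miss things now and then, are a little off and sometimes report something else, mostly with a low value. They report only what shows in the picture. A call takes as long as a camera call. They do not tell look-alikes from the thing itself.
- spot_in(camera, query): "xy" ([column, row] in pixels, amid what is visible of it).
- silhouettes(camera, query): "region" (384x512 bool, what is visible of it) and "xy" ([column, row] in pixels, amid what is visible of it).
Readings, each from a call of its own:
- current_clock(): time.
- current_joint_pos(): joint angles.
- current_qvel(): joint speeds.
- current_joint_torque(): joint torques, N m.
- current_position(): TCP position.
- current_orientation(): TCP orientation.
- current_force(): force on the tool from outside, world axes, zero at the start.
- current_torque(): the same for the moment, N m.
- current_finger_gap(): finger opening in m.
Only numpy, scipy, OpenCV 4.12 (cv2) and the standard library are available. Lean on these libraries where they do the work, as an engineer would, in place of code of your own. Each camera call takes 0.05 s, during which the arm holds its last target. There are 200 camera calls.

## Working session

There is one attempt and no reset: what is moved stays moved. The work goes in short steps, each a Python script; the robot and the scene stay as the last script left them, time stands still between calls to the robot, and variables do not carry over. Pictures are saved under pics/ and viewed, on a budget of 10 in all, crops included, one or two more only if the job needs it, and the job is handed in when it is done.

```bash
mkdir -p pics; ls
cat > h.py <<'E'
import numpy as np, cv2
from bench import *
def cloud(c):
    z=c["range_z"];K=np.array(c["intrinsics"]);R=np.array(c["R"]);t=np.array(c["t"])
    v,u=np.mgrid[:z.shape[0],:z.shape[1]]
    P=np.stack([(u-K[0,2])/K[0,0]*z,(v-K[1,2])/K[1,1]*z,z],-1)
    W=(P-t)@R
    W[z<=0]=np.nan
    return W
E
python3 - <<'E'
from h import *
ims=[]
for n in ["side","top"]:
    c=capture(n); np.savez(f"{n}0.npz",**c); ims.append(c["image"])
    W=cloud(c); R=np.array(c["R"]);t=np.array(c["t"]);print(n,"cam at",-R.T@t,"fwd",R[2])
    for q in ["tray","drive","spray","screwbox","screwdriver","meter"]:
        for s in silhouettes(n,q)[:3]:
            p=W[s["region"]]; p=p[~np.isnan(p[:,0])]
            if len(p)==0: continue
            print(n,q,round(s["conf"],2),np.round(s["xy"]),np.round(np.nanmedian(p,0),3),np.round(np.percentile(p,2,axis=0),3),np.round(np.percentile(p,98,axis=0),3))
cv2.imwrite("pics/a.png",cv2.resize(np.vstack(ims),None,fx=.78,fy=.78) )
print(current_clock())
E
```

```text
pics
side cam at [ 0.42742142 -0.50911882  0.89425558] fwd [ 0.1804288   0.60080186 -0.77876991]
side tray 0.59 [264. 239.] [ 0.579 -0.035  0.055] [ 0.515 -0.094  0.001] [0.663 0.03  0.07 ]
side drive 0.96 [343. 229.] [ 0.757 -0.105  0.117] [ 0.743 -0.138  0.01 ] [ 0.784 -0.042  0.15 ]
side drive 0.94 [258. 202.] [0.572 0.016 0.159] [ 0.526 -0.001  0.065] [0.624 0.04  0.209]
side drive 0.73 [269. 310.] [ 0.525 -0.238  0.119] [ 0.483 -0.267  0.001] [ 0.569 -0.2    0.149]
side spray 0.67 [318. 196.] [0.743 0.017 0.109] [0.727 0.008 0.009] [0.772 0.053 0.152]
side screwbox 0.66 [225. 272.] [ 0.455 -0.067  0.012] [ 0.42  -0.103  0.001] [ 0.489 -0.031  0.032]
side screwdriver 0.9 [195. 220.] [0.424 0.097 0.023] [0.403 0.055 0.005] [0.441 0.233 0.029]
side meter 0.61 [248. 166.] [0.616 0.228 0.033] [0.581 0.176 0.007] [0.662 0.276 0.041]
top cam at [0.39883483 0.07611351 1.0463924 ] fwd [ 0.20286973 -0.00972914 -0.9791574 ]
top tray 0.86 [289. 196.] [ 0.582 -0.038  0.055] [ 0.514 -0.093  0.   ] [0.659 0.056 0.086]
top drive 0.88 [304. 128.] [ 0.759 -0.086  0.118] [ 0.743 -0.134  0.011] [ 0.785 -0.04   0.15 ]
top drive 0.6 [271. 196.] [0.567 0.027 0.206] [0.526 0.002 0.082] [0.619 0.05  0.21 ]
top spray 0.74 [263. 137.] [0.738 0.033 0.137] [0.727 0.003 0.   ] [0.775 0.057 0.153]
top screwbox 0.58 [308. 243.] [ 0.454 -0.068  0.005] [ 0.422 -0.102 -0.   ] [ 0.488 -0.033  0.032]
top screwdriver 0.84 [242. 256.] [0.425 0.099 0.024] [0.412 0.056 0.016] [0.441 0.148 0.029]
top meter 0.9 [206. 190.] [0.624 0.2   0.033] [0.583 0.13  0.017] [0.668 0.271 0.04 ]
0.7
```

View pics/a.png

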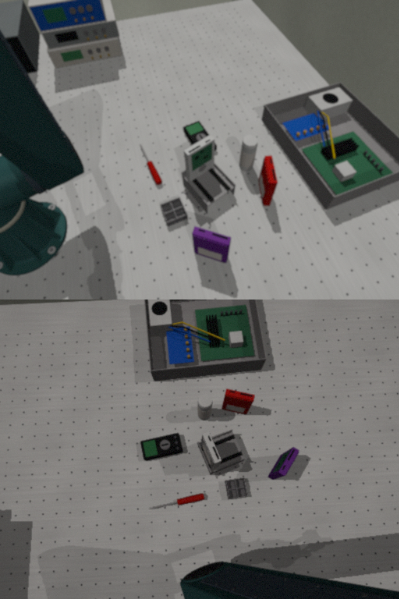

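Run:
```python
from h import *
Ws=[cloud(dict(np.load(f"{n}0.npz"))).reshape(-1,3) for n in ["side","top"]]
def rect(m,z0,z1,lab):
    for n,W in zip("st",Ws):
        k=(W[:,2]>z0)&(W[:,2]<z1)&(abs(W[:,0]-m[0])<m[2])&(abs(W[:,1]-m[1])<m[3])
        p=W[k]
        if len(p)<5: print(lab,n,len(p));continue
        print(lab,n,len(p),"z",np.round(np.median(p[:,2]),4),cv2.minAreaRect((p[:,:2]*1000).astype(np.float32)))
rect((.575,.02,.09,.06),.198,.22,"drive top")
rect((.575,.04,.1,.09),.08,.092,"flange top?")
rect((.585,-.0,.1,.13),.052,.0585,"deck")
rect((.585,-.03,.1,.08),.0585,.0635,"strips")
rect((.585,-.03,.1,.1),.065,.07,"sideflange")
```

```text
drive top s 432 z 0.207 ((575.8320922851562, 27.01998519897461), (103.09065246582031, 27.733102798461914), 19.036767959594727)
drive top t 448 z 0.2071 ((575.2933349609375, 25.180740356445312), (101.63418579101562, 26.28113555908203), 19.610843658447266)
flange top? s 114 z 0.086 ((567.5432739257812, 15.375082015991211), (35.413856506347656, 112.79995727539062), 88.49832916259766)
flange top? t 89 z 0.0862 ((568.3817138671875, 43.03373336791992), (113.50358581542969, 35.75346374511719), 34.02254867553711)
deck s 1174 z 0.0548 ((589.4392700195312, -18.4581298828125), (117.13862609863281, 137.28562927246094), 19.125268936157227)
deck t 870 z 0.0548 ((589.0785522460938, -18.835525512695312), (116.82505798339844, 139.14076232910156), 19.106094360351562)
strips s 410 z 0.0608 ((589.85009765625, -17.60711669921875), (118.30218505859375, 135.59243774414062), 19.394325256347656)
strips t 273 z 0.0603 ((588.094970703125, -17.590316772460938), (115.56724548339844, 135.83090209960938), 19.262754440307617)
sideflange s 159 z 0.0677 ((590.3334350585938, -17.78424072265625), (120.45660400390625, 135.46009826660156), 18.567880630493164)
sideflange t 96 z 0.0679 ((589.2520751953125, -17.641075134277344), (118.78789520263672, 137.18833923339844), 19.829376220703125)
```

The pictures show the white drive standing on the tray at side (258,202) / top (271,196) px. The purple look-alike stands beyond the open end and the red one to its right. The tray's +x points at about 109.2° in the world frame. The drive's top is at 0.207 m and measures 102 x 26 mm, and the strips are at 0.060 m, all matching the sizes given.

Plan: straddle the top loosely with open fingers. Tip with the flange-side finger, catch with the other, and ease the drive down. Then push it with both fingertips.

```bash
cat >> h.py <<'E'
from scipy.spatial.transform import Rotation as Ro
yaw=np.radians(109.2); X=np.array([np.cos(yaw),np.sin(yaw),0]); Z=np.array([0,0,1.]); Y=np.cross(Z,X)
D=np.array([.5755,.0261,.06]); H=D-.013*X
SGN=1
def quat(tau,s=None):
    s=s or SGN; t=np.radians(tau); n=np.cos(t)*X+np.sin(t)*Z; zt=np.sin(t)*X-np.cos(t)*Z
    y=s*n; return Ro.from_matrix(np.stack([np.cross(y,zt),y,zt],1)).as_quat()
def straddle(tau,a=.013,d=.015):   # tool turning with the drive about the heel
    t=np.radians(tau); n=np.cos(t)*X+np.sin(t)*Z; zt=np.sin(t)*X-np.cos(t)*Z
    return H+a*n-(.147-d)*zt
def under(phi,tau,g,d):            # lower pad touching the drive's lower connector edge
    f=np.radians(phi); E=H+.147*(np.cos(f)*Z-np.sin(f)*X)
    t=np.radians(tau); n=np.cos(t)*X+np.sin(t)*Z; zt=np.sin(t)*X-np.cos(t)*Z
    return E+n*g/2+zt*d
E
python3 - <<'E'
from h import *
print(current_finger_gap(),current_force())
for s in (1,-1):
    for tau in (0,20,45): print(s,tau,np.round(straddle(tau),3),inverse_kinematics(straddle(tau),quat(tau,s)))
    p=under(90,58,.05,.012); print(s,np.round(p,3),inverse_kinematics(p,quat(58,s)))
    q=quat(58,s);zt=Ro.from_quat(q).as_matrix()[:,2]
    print("back",inverse_kinematics(p-.06*zt,q))
E
```

```text
0.0881001047195627 [-0.00596814 -0.09776178 -0.06105554]
1 0 [0.576 0.026 0.192] [-7.45652096e-02  3.54069015e-01  1.60039374e+00 -4.44089210e-16
  1.18712990e+00 -1.98046475e+00]
1 20 [ 0.591 -0.017  0.188] [-0.32455732  0.47940411  1.46269959  0.27669382  1.42464683 -2.30212774]
1 45 [ 0.607 -0.066  0.163] [-0.52126513  0.74773857  1.25206025  0.49159964  1.76364696 -2.48922809]
1 [ 0.62  -0.103  0.075] [-0.59459345  1.00342141  1.10365666  0.56346843  1.8896577  -2.56948366]
back [-0.62954529  1.01654019  0.97470243  0.56138734  2.00420875 -2.53133804]
-1 0 [0.576 0.026 0.192] [-7.45652096e-02  3.54069015e-01  1.60039374e+00 -4.44089210e-16
  1.18712990e+00  1.16112790e+00]
-1 20 [ 0.591 -0.017  0.188] [-0.32455732  0.47940411  1.46269959  0.27669382  1.42464683  0.83946492]
-1 45 [ 0.607 -0.066  0.163] [-0.52126513  0.74773857  1.25206025  0.49159964  1.76364696  0.65236456]
-1 [ 0.62  -0.103  0.075] [-0.59459345  1.00342141  1.10365666  0.56346843  1.8896577   0.57210899]
back [-0.62954529  1.01654019  0.97470243  0.56138734  2.00420875  0.61025461]
```

```bash
sed -i 's/^SGN=1/SGN=-1/' h.py
python3 - <<'E'
from h import *
p=current_position(); servo_line([p[0],p[1],.32],rate=.3)
q=quat(0)
move_gripper(.046)
c=straddle(0); move_ptp(c+[0,0,.10],q)
print("hit",servo_line(c,q,rate=.12,contact_N=3))
move_gripper(.033)
print(current_clock(),current_finger_gap(),current_position()-c,current_force())
for n in ["side","top"]:
    c=capture(n); np.savez(f"{n}1.npz",**c)
    W=cloud(c).reshape(-1,3); k=(W[:,2]>.203)&(W[:,2]<.2115)&(np.linalg.norm(W[:,:2]-D[:2],axis=1)<.07)
    L=(W[k]-D)@np.stack([X,Y,Z],1); print(n,np.round(np.percentile(L,[2,50,98],axis=0)*1e3,1))
    im=c["image"]; cv2.imwrite(f"pics/b{n}.png",cv2.resize(im[130:290,170:370],None,fx=3,fy=3))
E
```

```text
hit False
5.775 0.032968111483578665 [1.17072679e-04 2.37508956e-05 2.38531731e-04] [ 0.38573065 -1.16348901  0.62464435]
side [[-23.7   0.7 143.3]
 [ -1.6  23.6 147.2]
 [ 18.9  50.8 149.8]]
top [[-13.5  17.  143.4]
 [ -1.9  34.3 147.4]
 [ 10.7  50.6 150.1]]
```

View pics/bside.png

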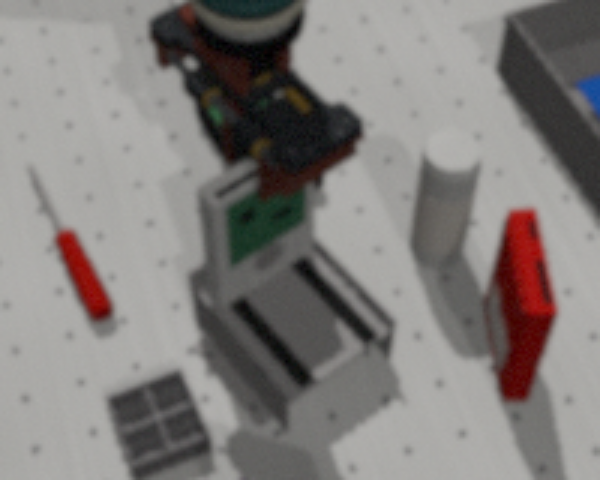

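The fingers straddle the drive's top at (270,190) px in the crop, one on each side. The drive sits about 1.5 mm further towards the open end than I first measured, so I'll correct for that and start tipping.

```bash
sed -i 's/^D=.*/D=np.array([.5755,.0261,.06])-.0015*X; H=D-.013*X/' h.py
cat >> h.py <<'E'
def tilt(tag):
    """plane fits of the drive's underside/cover/end, seen from both cameras, near the tray's mid-plane"""
    out=[]
    for n in ["side","top"]:
        c=capture(n); np.savez(f"{n}{tag}.npz",**c); W=cloud(c)
        for s in silhouettes(n,"drive")[:4]:
            p=W[s["region"]]; p=p[~np.isnan(p[:,0])]
            if len(p)<30: continue
            L=(p-D)@np.stack([X,Y,Z],1); m=np.median(L,0)
            if abs(m[1])<.06 and m[0]>-.16:
                out.append((n,round(s["conf"],2),np.round(np.percentile(L,[2,50,98],axis=0)*1e3).astype(int).tolist()))
    return out
E
python3 - <<'E'
from h import *
for tau in (0,4,8,12,16,20,24):
    servo_line(straddle(tau),quat(tau),rate=.025 if tau else .01)
    F=np.array(current_force()); print(tau,round(current_clock(),2),"F.X,Y,Z",np.round([F@X,F@Y,F[2]],2))
for o in tilt("2"): print(o)
for n in ["side","top"]:
    cv2.imwrite(f"pics/c{n}.png",cv2.resize(np.load(f"{n}2.npz")["image"][130:290,170:370],None,fx=3,fy=3))
E
```

```text
0 6.17 F.X,Y,Z [-0.03 -0.37 -0.29]
4 6.69 F.X,Y,Z [ 0.47 -0.41  0.37]
8 7.21 F.X,Y,Z [ 0.07 -0.14 -0.03]
12 7.72 F.X,Y,Z [-1.07 -0.3   1.25]
16 8.24 F.X,Y,Z [ 0.25 -0.63  0.29]
20 8.76 F.X,Y,Z [-0.32 -0.28 -0.55]
24 9.28 F.X,Y,Z [-2.09 -0.56  0.14]
('side', 0.88, [[-96, -16, 21], [-58, 39, 134], [-4, 51, 206]])
('top', 0.79, [[-69, -46, 18], [-22, 19, 78], [7, 51, 142]])
```

View pics/cside.png

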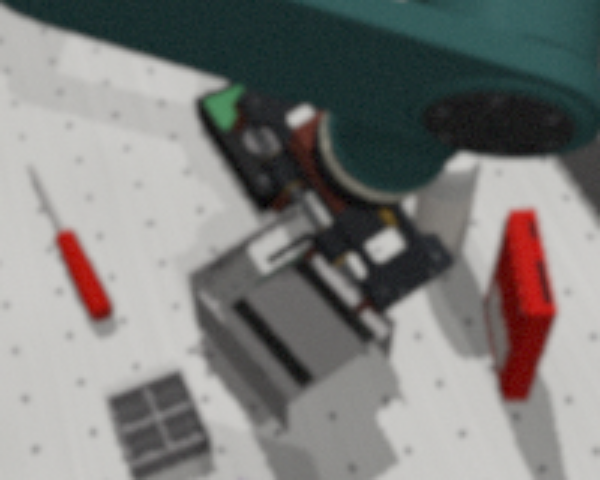

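The drive leans on the catching finger, its cover in view at (275,245) px, and its heel is still by the flange. Carrying on.

Run:
```python
from h import *
for tau in (28,32,36,40,45):
    servo_line(straddle(tau),quat(tau),rate=.03)
# drive rests on lower pad: 3.5 mm slack -> about 1.5 deg ahead of the tool
N=6
for i in range(N+1):
    f=i/N; phi=46.5+f*28.5; tau=45+f*10; g=.033+f*.017; d=.015-.002*f
    if i: move_gripper(g)
    servo_line(under(phi,tau,g,d),quat(tau),rate=.03)
    F=np.array(current_force()); print(round(phi),round(tau),round(current_clock(),2),round(current_finger_gap(),4),"F",np.round([F@X,F@Y,F[2]],2))
for o in tilt("3"): print(o)
cv2.imwrite("pics/d.png",np.hstack([cv2.resize(np.load(f"{n}3.npz")["image"][130:290,190:350],None,fx=2.5,fy=2.5) for n in ["side","top"]]))
```

```text
46 45 12.09 0.0329 F [-1.21 -0.06 -0.9 ]
51 47 12.87 0.0356 F [-0.53 -0.63 -2.52]
56 48 13.64 0.0385 F [-0.11 -0.43 -3.02]
61 50 14.42 0.0418 F [-1.59 -0.68 -2.56]
66 52 15.19 0.0443 F [-0.76  0.26 -3.65]
70 53 15.97 0.047 F [-0.08 -0.2  -3.21]
75 55 16.74 0.0502 F [-0.44  0.38 -3.53]
('top', 0.68, [[-147, -50, -2], [-76, 3, 43], [-9, 50, 61]])
```

View pics/d.png

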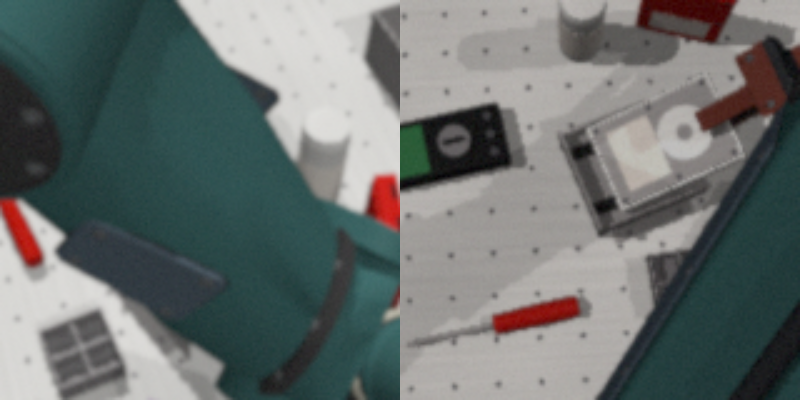

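The top view shows the drive leaning open-end-down with its cover up, at about (660,150) px, carried by the lower finger. The forearm now passes near the purple look-alike, so I'll check the clearance before lowering further.

Run:
```python
from h import *
from scipy.optimize import least_squares
rows=[]
def add(r,z,t,az=-.5):
    u=np.array([np.cos(az),np.sin(az),0]); zt=np.sin(t)*u-np.cos(t)*Z
    y=np.cross(Z,u); x=np.cross(y,zt)
    q=inverse_kinematics(r*u+[0,0,z],Ro.from_matrix(np.stack([x,y,zt],1)).as_quat())
    if q is not None and abs(np.sin(q[3]))<.05: rows.append((q[1],q[2],q[4],r,z))
for r in (.5,.6,.7):
    for z in (.15,.25,.35):
        for t in (0,.4,.7): add(r,z,t)
A=np.array(rows)
def res(p):
    a,b,h,L,r0,e=p; q2,q3,q5,r,z=A.T; s=q2+q3
    # e: elbow offset perpendicular to forearm
    return np.r_[r0+a*np.sin(q2)+b*np.sin(s)+e*np.cos(s)+L*np.sin(s+q5)-r, h+a*np.cos(q2)+b*np.cos(s)-e*np.sin(s)+L*np.cos(s+q5)-z]
o=least_squares(res,[.4,.4,.3,.25,0,0]); print(len(A),np.round(o.x,4),abs(o.fun).max())
a,b,h,L,r0,e=o.x
W=cloud(dict(np.load("top3.npz"))); W0=cloud(dict(np.load("side0.npz")))
p0=W0.reshape(-1,3); k=(abs(p0[:,0]-.525)<.06)&(abs(p0[:,1]+.235)<.05)&(p0[:,2]>.03); P=p0[k]; print("purple",P.min(0),P.max(0))
for nm,q in (("now",current_joint_pos()),("final",inverse_kinematics(under(92,58,.052,.012),quat(58))),("back",inverse_kinematics(under(92,58,.052,.012)-.06*Ro.from_quat(quat(58)).as_matrix()[:,2],quat(58)))):
    u=np.array([np.cos(q[0]),np.sin(q[0])]);s=q[1]+q[2]
    el=np.r_[u*(r0+a*np.sin(q[1])),h+a*np.cos(q[1])]; wr=el+np.r_[u*(b*np.sin(s)+e*np.cos(s)),b*np.cos(s)-e*np.sin(s)]
    print(nm,np.round(q,2),"elbow",np.round(el,3),"wrist",np.round(wr,3))
    f=np.linspace(0,1,6)[:,None]; S=el+(wr-el)*f
    for x in S:
        i=np.linalg.norm(W[...,:2]-x[:2],axis=-1); m=i<.02; print("  ",np.round(x,3),"top seen now z",np.round(np.nanmax(W[...,2][m]),3) if m.any() else None, "dist purple",round(float(np.linalg.norm(P-x,axis=1).min()),3))
```

```text
9 [ 0.6074  0.4334 -0.2302 -0.1174  0.0052  0.1109] 0.00032252241779409663
purple [ 0.4807599  -0.26815628  0.03001589] [ 0.57445374 -0.19027869  0.15100159]
now [-0.58  0.93  1.13  0.55  1.88  0.6 ] elbow [ 0.41  -0.27   0.134] wrist [ 0.686 -0.452 -0.167]
   [ 0.41  -0.27   0.134] top seen now z None dist purple 0.091
   [ 0.465 -0.307  0.074] top seen now z None dist purple 0.084
   [ 0.52  -0.343  0.014] top seen now z None dist purple 0.087
   [ 0.576 -0.379 -0.047] top seen now z 0.412 dist purple 0.138
   [ 0.631 -0.416 -0.107] top seen now z 0.389 dist purple 0.215
   [ 0.686 -0.452 -0.167] top seen now z 0.357 dist purple 0.299
final [-0.6   1.01  1.1   0.56  1.89  0.57] elbow [ 0.43  -0.291  0.093] wrist [ 0.691 -0.468 -0.225]
   [ 0.43  -0.291  0.093] top seen now z None dist purple 0.093
   [ 0.482 -0.326  0.03 ] top seen now z None dist purple 0.091
   [ 0.534 -0.362 -0.034] top seen now z None dist purple 0.119
   [ 0.586 -0.397 -0.098] top seen now z 0.411 dist purple 0.186
   [ 0.638 -0.432 -0.161] top seen now z 0.378 dist purple 0.266
   [ 0.691 -0.468 -0.225] top seen now z 0.347 dist purple 0.351
back [-0.63  1.02  0.97  0.56  2.    0.61] elbow [ 0.423 -0.308  0.087] wrist [ 0.705 -0.514 -0.193]
   [ 0.423 -0.308  0.087] top seen now z None dist purple 0.111
   [ 0.479 -0.35   0.031] top seen now z None dist purple 0.111
   [ 0.536 -0.391 -0.025] top seen now z None dist purple 0.139
   [ 0.592 -0.432 -0.081] top seen now z None dist purple 0.202
   [ 0.649 -0.473 -0.137] top seen now z None dist purple 0.28
   [ 0.705 -0.514 -0.193] top seen now z None dist purple 0.364
```

My kinematic fit was degenerate, so I'm discarding it. The depth data still settle it: the forearm's upper surface is at 0.36–0.41 m over that area and the look-alike tops out at 0.15 m, so there's room. Lowering the rest of the way.

Run:
```python
from h import *
g=.0502
for phi in (78,81,84,86,88,90,92,93.5):
    tau=55+(phi-75)/5
    servo_line(under(phi,tau,g,.013),quat(tau),rate=.025)
    F=np.array(current_force()); print(phi,round(current_clock(),2),"F",np.round([F@X,F@Y,F[2]],2), round(current_position()[2],4))
for o in tilt("4"): print(o)
W=cloud(dict(np.load("top4.npz"))).reshape(-1,3); L=(W-D)@np.stack([X,Y,Z],1)
k=(L[:,0]>-.11)&(L[:,0]<.0)&(abs(L[:,1])<.045)&(L[:,2]>.015)&(L[:,2]<.04); p=L[k]
A=np.c_[p[:,:2],np.ones(len(p))]
for _ in range(3):
    s=np.linalg.lstsq(A,p[:,2],rcond=None)[0]; r=abs(A@s-p[:,2])<.002; A,p=A[r],p[r]
print("plane slopes deg",np.degrees(np.arctan(s[:2])),"z0",s[2],len(p))
```

```text
78 17.38 F [-0.95 -0.46 -3.52] 0.1036
81 17.83 F [-0.13  1.22 -3.3 ] 0.0963
84 18.28 F [-0.65 -1.   -4.18] 0.089
86 18.63 F [-0.34  0.85 -4.3 ] 0.084
88 18.98 F [-0.16 -0.99 -2.87] 0.0791
90 19.33 F [ 0.08  0.13 -0.39] 0.0747
92 19.68 F [ 0.67 -0.52 -0.52] 0.0692
93.5 19.98 F [-0.08 -0.34  0.75] 0.0655
('top', 0.86, [[-155, -47, 19], [-79, 4, 26], [-14, 50, 30]])
('top', 0.71, [[-96, -72, -60], [-6, 35, -5], [24, 74, 27]])
plane slopes deg [-0.78693613 -0.16470277] z0 0.025682952544654143 817
```

The drive lies flat: cover plane at 0.086 m, slope 0.8° along the tray. Next I'll back out along the tool axis, then check the clearance for a two-finger push.

```bash
cat >> h.py <<'E'
def qpush(s=1):
    y=s*Y; return Ro.from_matrix(np.stack([np.cross(y,-Z),y,-Z],1)).as_quat()
E
python3 - <<'E'
from h import *
for n in ("side0","top0"):
    W=cloud(dict(np.load(n+".npz"))).reshape(-1,3); L=(W-D)@np.stack([X,Y,Z],1)
    k=(L[:,2]>.05)&(L[:,0]<-.08)&(L[:,0]>-.27)&(abs(L[:,1])<.2); p=L[k]
    for sg in (1,-1):
        m=p[p[:,1]*sg>.05]; print(n,sg,"nearest lateral",np.round(m[np.argsort(abs(m[:,1]))[:5:2]]*1e3) if len(m) else None)
        m=m[m[:,0]>-.23]; print("   nearest with x>-230:",np.round(m[np.argsort(abs(m[:,1]))[:1]]*1e3))
zt=Ro.from_quat(current_orientation()).as_matrix()[:,2]
servo_line(np.array(current_position())-.085*zt,rate=.1)
p=np.array(current_position()); servo_line([p[0],p[1],.24],rate=.2)
for s in (1,-1):
    print(s,inverse_kinematics(D-.19*X+[0,0,.008],qpush(s)))
F=np.array(current_force()); print(current_clock(),np.round(F,2))
for o in tilt("5"): print(o)
cv2.imwrite("pics/e.png",np.hstack([cv2.resize(np.load(f"{n}5.npz")["image"][130:290,190:350],None,fx=2.5,fy=2.5) for n in ["side","top"]]))
E
```

```text
side0 1 nearest lateral [[-258.   92.   86.]
 [-259.   93.   88.]
 [-262.   95.   78.]]
   nearest with x>-230: [[-228.  112.   85.]]
side0 -1 nearest lateral [[-204. -106.   79.]
 [-199. -107.   57.]
 [-205. -107.   87.]]
   nearest with x>-230: [[-204. -106.   79.]]
top0 1 nearest lateral [[-261.   92.   63.]
 [-259.   93.   59.]
 [-259.   94.   89.]]
   nearest with x>-230: [[-230.  113.   72.]]
top0 -1 nearest lateral [[-200. -106.   58.]
 [-206. -107.   72.]
 [-205. -107.   80.]]
   nearest with x>-230: [[-200. -106.   58.]]
1 [-3.42854610e-01  5.95914312e-01  1.52692182e+00 -4.44089210e-16
  1.01875653e+00  2.46363483e+00]
-1 [-3.42854610e-01  5.95914312e-01  1.52692182e+00 -4.44089210e-16
  1.01875653e+00 -6.77957826e-01]
21.9833 [ 1.07 -0.11  0.54]
```

View pics/e.png

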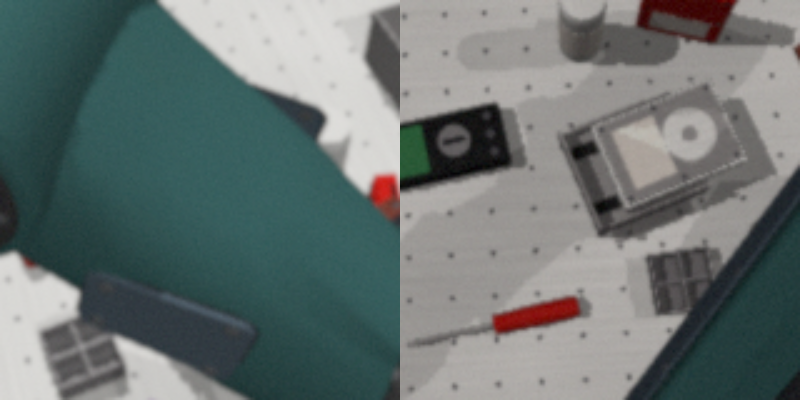

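The top view shows the drive flat, cover up, at about (670,145) px and overhanging the open end, with the gripper clear of it. The red look-alike stays 17 mm clear of the gripper's body laterally, so I'll do the two-finger push.

```bash
cat >> h.py <<'E'
def lying(tag,shoot=True):
    if shoot: np.savez(f"top{tag}.npz",**capture("top"))
    W=cloud(dict(np.load(f"top{tag}.npz"))).reshape(-1,3); L=(W-D)@np.stack([X,Y,Z],1)
    k=(L[:,0]>-.19)&(L[:,0]<.005)&(abs(L[:,1])<.06)&(L[:,2]>.0195)&(L[:,2]<.03); p=L[k]
    print("drive x",np.round(np.percentile(p[:,0],[.5,99.5])*1e3,1),"y",np.round(np.percentile(p[:,1],[.5,99.5])*1e3,1),"rect",cv2.minAreaRect((p[:,:2]*1000).astype(np.float32)),"z",np.round(np.median(p[:,2])*1e3,1))
E
python3 - <<'E'
from h import *
lying("5",False)
q=qpush(-1)
move_gripper(.068)
move_ptp(D-.2*X+[0,0,.12],q)
servo_line(D-.197*X+[0,0,.008],q,rate=.12)
print(current_clock(),np.round(np.array(current_force()),2))
print("touch",servo_line(D-.160*X+[0,0,.008],q,rate=.03,contact_N=2.5))
x=(np.array(current_position())-D)@X; print("x at touch",x,current_clock())
hit=False
for i in range(18):
    p=np.array(current_position()); tgt=D+((p-D)@X+.003)*X+[0,0,.008]
    servo_line(tgt,q,rate=.02)
    F=np.array(current_force()); x=(np.array(current_position())-D)@X
    print(round(x*1e3,1),np.round([F@X,F@Y,F[2]],1),end=" | ")
    if -F@X>15: print("STOP");break
print(current_clock())
E
```

```text
drive x [-158.   -13.1] y [-50.3  50.3] rect ((-86.07727813720703, -0.25392913818359375), (147.1089324951172, 102.07152557373047), 0.12767289578914642) z 26.4
25.0583 [-0.58 -1.08  0.77]
touch True
x at touch -0.16894091122906169 25.9333
-166.1 [-2.2  0.2 -2.3] | -163.1 [-3.7 -0.8 -3.2] | -159.7 [-2.3 -0.8 -2.1] | -156.3 [-2.1 -0.9 -1.9] | -153.1 [-2.3 -0.7 -1.2] | -149.9 [-3.1  0.4 -1.4] | -146.6 [-2.6 -0.5 -1.4] | -143.5 [-2.9 -0.5 -1.3] | -140.4 [-3.5  0.4 -0.8] | -137.5 [-5.7  0.3 -1. ] | -137.4 [-11.8  -0.3  -2.8] | -137.4 [-12.5   0.7  -3.4] | -137.3 [-12.8   1.   -3.5] | -137.3 [-12.    0.5  -3.4] | -137.4 [-11.9   0.7  -3.4] | -137.4 [-12.1   1.   -3.7] | -137.3 [-11.9   0.6  -4.3] | -137.3 [-11.8   0.6  -3.1] | 31.0667
```

The drive moved 31.5 mm, within the expected 26–34 mm, and then stopped firmly with the force rising from 3 to 12 N, so it is at the flange. Backing off to check.

Run:
```python
from h import *
q=qpush(-1)
servo_line(D-.19*X+[0,0,.008],q,rate=.05)
servo_line(D-.2*X+[0,0,.2],q,rate=.2)
p=np.array([.35,-.42,.32]); move_ptp(p,q)
np.savez("top6.npz",**capture("top")); np.savez("side6.npz",**capture("side"))
W=cloud(dict(np.load("top6.npz"))).reshape(-1,3); L=(W-D)@np.stack([X,Y,Z],1)
k=(L[:,0]>-.19)&(L[:,0]<.05)&(abs(L[:,1])<.06)&(L[:,2]>.0195)&(L[:,2]<.03); p=L[k]
print(cv2.minAreaRect((p[:,:2]*1000).astype(np.float32)),np.median(p[:,2]),np.round(np.percentile(p[:,0],[.5,50,99.5])*1e3,1))
s=np.linalg.lstsq(np.c_[p[:,:2],np.ones(len(p))],p[:,2],rcond=None)[0];print("slopes",np.degrees(s[:2]))
for n in ["side","top"]:
    c=dict(np.load(f"{n}6.npz")); c0=dict(np.load(f"{n}0.npz")); Wc,W0=cloud(c),cloud(c0)
    for qn in ["spray","screwbox","screwdriver","meter"]:
        for s in silhouettes(n,qn)[:1]: print(n,qn,np.round(np.nanmedian(Wc[s["region"]],0),3))
cv2.imwrite("pics/f.png",np.hstack([cv2.resize(np.load(f"{n}6.npz")["image"][130:290,190:350],None,fx=2.5,fy=2.5) for n in ["side","top"]]))
print(current_clock())
```

```text
((-51.520660400390625, 0.6073722839355469), (151.2074737548828, 114.8271484375), 0.14187052845954895) 0.026302594588180447 [-125.8  -49.7   23.8]
slopes [-0.04092266 -0.07682282]
side spray [0.744 0.019 0.103]
side screwbox [ 0.454 -0.067  0.011]
side screwdriver [0.423 0.101 0.023]
side meter [0.624 0.186 0.032]
top spray [0.739 0.033 0.134]
top screwbox [ 0.456 -0.069  0.005]
top screwdriver [0.423 0.106 0.023]
top meter [0.624 0.2   0.033]
35.4
```

View pics/f.png

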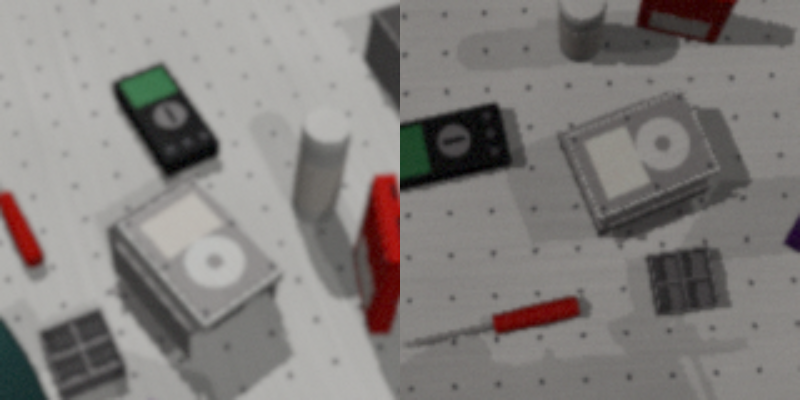

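Both views show the drive flat with its cover up against the flange, at (200,250) px in the side half and (640,160) px in the top half. Drive and flange together measure 151.2 mm, which is 147 + 4, so there is no gap. The cover is level and the bystanders haven't moved.

```bash
python3 -c "
from bench import *
close_job()"
```

```text
the job is handed in; nothing more can be done
```

The hard drive now lies flat on the rubber strips, cover up, with its foot end against the end flange, and the job is handed in. `close_job` gave no verdict.

**How it was done**
- **Tipping:** I straddled the drive's top with loosely open fingers, about 7 mm of play, without gripping. The flange-side finger pushed it over. The other finger then caught it and eased it down to the strips.
- **Pushing:** I backed the fingers out and pushed the connector end with two open fingertips. It moved about 31.5 mm, then stopped as the force rose from about 3 N to 12 N.

**Last checks**
- **Against the flange:** the drive and flange together measure 151.2 mm along the tray, matching 147 + 4 mm with no gap.
- **Flat:** the cover is level within 0.1° and 26.3 mm above the strips.
- **Bystanders:** the two cameras' readings on the spray can, box, screwdriver and meter match the start, apart from one. The side view's meter reading shifted by about 4 cm, but the top view shows it in place. I put that down to the drive hiding part of the meter from the side camera at the start.
- **Robot and time:** the arm was clear of everything, and the clock read 35.4 s.

**Failed or not measured**
- **Arm model:** a kinematic fit I tried in order to check the forearm's clearance over the purple look-alike was unusable. I judged that clearance from depth readings instead.
- **Look-alikes:** I did not measure the purple and red look-alikes again at the end. The red one shows upright in the last picture; only an edge of the purple one is in frame.

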